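Click the day wheel on to Friday's green tab

ROBOT

A 6-joint arm with a two-finger parallel gripper is mounted at the origin on a cart in front of the work surface, level with it; the furniture and walls round the work are solid. World frame = base frame: x ahead of the robot, y to its left, z up, the work surface at z = 0. Lengths are in m, angles in rad, forces in N, time in s.
With the tool pointing down it reaches from about 0.4 to 0.925 m from the base axis. Payload 3.4 kg.
Tool frame: the origin (TCP) lies on the centre line of the jaws, within the pads' length; the fingertips stand 25 mm ahead of it and the grasp point (between the pads) lies 6 mm ahead of it; z points along the fingers, y is the line along which they close (so a half turn about z gives the same grasp; the last joint's range is limited). The gripper opens to 85 mm and grips with 20 to 120 N. Pads are 22 mm wide; open, the fingers measure 114 mm over their backs; the gripper's body (76 mm by 85 mm) begins 54 mm behind the grasp point. The pads swing forward as they close: fully open they stand 13 mm farther back than shut.
Start: joints at [1.216, 0.307, 1.506, -0, 1.328, -0.073], TCP at [0.16, 0.552, 0.256] pointing down, gripper open.
Joint ranges: [-3.12, 3.12], [-1.05, 2.28], [0.14, 2.33], [-1.42, 4.57], [0.1, 2.73], [-2.68, 2.68]. Speed limits (rad/s): [2.57, 2.57, 3.14, 3.14, 3.14, 3.14].

INTERFACE

Orientations are given as a unit quaternion [w, x, y, z].
In Python, from workcell import observe, get_image, close_job, find_in, silhouettes, place_of gives the robot as it stands. The module is installed in compiled form; this text tells all that it offers.
- The arm moves only by the tool apply_moves, never from a script. Its argument "motion" is a list of rows, each a list of 5 numbers: the finger opening in mm, from 0 to 85.4, then the shift along the tool's x, y, z in mm, then the turn about the tool's z in rad. In form: [[gripper, x, y, z, roll], ...]. A call has 1 to 10 rows; each row is the pose to reach, as a shift and turn from the pose commanded when the call began, along the tool's axes at that moment; what a row does not reach only later rows make up. A row lasts 1/8 s, in which the tool goes at most 62.5 mm and 10.7 degrees, less where a joint would pass 70% of its speed; a pose out of reach is approached as far as the arm can. A call with a gripper value outside its range is refused whole. The fingers move at their own pace and stop on an object; "grip_force" is the grip in N (left out, the last holds). Time passes only in rows, so rows that repeat a pose let the fingers close. It gives the time, the measured TCP pose, the force, the opening and the grip force at its end, in the units of the state.
- observe(): the state, without advancing time (a new reading comes with each control period).
- get_image(name): name is "side" or "top" or "wrist"; returns a dict with "img" (480x640x3 uint8, red, green, blue), "fx", "fy", "cx", "cy" (pixels), "world_from_camera" (4x4, takes a point from camera to world coordinates). Camera axes: x right, y down, z forward; pixel columns grow to the right and rows downward; lengths in m; the calibration is good to about 2 mm. A picture is of the moment at which its call begins. There is no depth.
- close_job(): hands the job in; it is judged then, once.
Trained networks look in the newest picture that a camera, given by its name, has taken for a name from the list of things; names that differ only in an ending like _2 or _b are one class to them, and where a whole thing is asked for, a point or a joint stands for the part that bears it (a point fixed in the world has none). Each returns a list of dicts, best first, with "score" (0 to 1); they miss things now and then, are a little off and sometimes report something else, mostly with a low value. They report only what shows in the picture. A call takes as long as a camera call. They do not tell look-alikes from the thing itself.
- find_in(camera, query): "at" ([x, y, z] in m, in world coordinates, good to about 4 mm: the middle of the surface that is visible of it).
- silhouettes(camera, query): "pixels" (480x640 bool, what is visible of it).
- place_of(camera, query): "at" ([x, y, z] in m, in world coordinates, good to about 4 mm: a listed point, or the origin of a listed thing).
The state is a dict: "time": time; "q": joint angles; "joint_velocities": joint speeds; "joint_efforts": joint torques, N m; "ee_pos": TCP position; "eef_rot": TCP orientation; "force": force on the tool from outside, world axes, zero at the start; "wrist_torque": the same for the moment, N m; "finger_gap": opening from 0.0 (shut) to 1.0 (fully open); "finger_force": force on a finger pad.
Only numpy, scipy, OpenCV 4.12 (cv2) and the standard library are available. Lean on these libraries where they do the work, as an engineer would, in place of code of your own. Each camera call takes 0.05 s, during which the arm holds its last target. There are 200 camera calls.

TASK

It is Friday, so the day wheel on the worktop has to show green. With a fingertip, flick the coloured tabs on its edge clockwise (seen from above), click by click, until the green tab has clicked in at the pointer, never running past it and never turning it back the long way round. Only touch the wheel, gently: do not pinch or lift anything, do not shove the stand, leave the things round it alone, and finish clear of it.

Things in the scene. Friction and masses are not known exactly. Their poses are not given: they have to be found in the camera images.
- day_stand: Weighted grey stand of the day wheel, 0.95 kg with it, loose on the worktop on rubber. Origin: centre of its underside, on the wheel's vertical axis; z up; x points from the axis to the pointer. Round foot, radius 60 mm, 32 mm high, under the wheel; a low tail (12 mm high) runs along +x to a grey post (24 mm wide, 68 mm high, 95 to 105 mm out) that carries the pointer.
- wheel_hub (a point): Centre of the wheel's top, 63 mm above the worktop. White disc of radius 42 mm, lying level, 45 to 63 mm above the worktop, with 7 coloured finger tabs evenly round its edge (51.43 degrees apart). Counter-clockwise from above: 0 blue, 1 yellow, 2 red, 3 brown, 4 green, 5 orange, 6 black. About 40 mm is free between two tabs at 60 mm from the axis.
- green_tab (a point): Middle of the green tab's outer end, 74 mm from the axis, 54 mm above the worktop; turns with the wheel. Every tab is 12 mm wide, reaches from the disc to 74 mm from the axis and stands 46 to 62 mm above the worktop, free space below it down to the foot. Clicked in, the tab at the pointer ends about 5 mm from the pointer's tip.
- day_wheel (a joint): Wheel angle, rad, growing clockwise from above. One click is 0.8976; at the pointer: 0 blue, 0.898 yellow, 1.795 red, 2.693 brown (it starts at one of these four), 3.590 green. Tab k stands k*0.8976 - angle counter-clockwise from the stand's x. A sprung detent (about 1 N at a tab to leave it) snaps to the nearest tab (near half way it may stay balanced); damped, it does not run on.
- pointer_tip (a point): Tip of the white pointer fixed to the stand, 78.5 mm from the wheel's axis on the stand's +x, 58 mm above the worktop, pointing at the wheel.
- jigger: Bystander: steel hourglass measure, 43 mm wide, 78 mm high, standing; origin centre of its underside.
- marker: Bystander: black and white marker pen, 138 mm long (along its y), 18 mm thick, lying; origin underneath its middle.
- tape_roll: Bystander: roll of masking tape lying flat, 102 mm across, 24 mm high; origin centre of its underside.
- portion_cups: Bystander: small stack of clear portion cups, 65 mm across, 55 mm high, standing; origin centre of its underside.
Mind the look-alikes: they are no part of the job. Of the things that look like the day_stand, the middle-sized one is meant.

How it is judged:
At the end, for the whole second after the job is handed in: The wheel rests clicked in at green (joint 3.590 within 0.12 rad, green tab end within 12 mm of the pointer tip), reached clockwise; the stand is upright, its pointer within 20 mm of its start; measure, marker, tape roll and portion cups within 15 mm of theirs (value of joint day_wheel between 3.4704 and 3.7104 rad and velocity of joint day_wheel between -0.1 and 0.1 rad/s and horizontal distance between green_tab and pointer_tip below 0.012 m and distance of pointer_tip from where it was at the start of the episode below 0.02 m and angle between day_stand's own z axis and vertical below 0.05 rad and distance of each of jigger, marker, tape_roll, portion_cups from where it was at the start of the episode below 0.015 m); the robot touches nothing.
It fails at once if the wheel ran on past green (value of joint day_wheel above 4.21872 rad).
It fails at once if the wheel was turned back the long way round (value of joint day_wheel below -0.62832 rad).
It fails at once if the wheel or its stand was pinched or pushed roughly (over 20 N) (contact force between the fingers and day_stand above 20 N).
It fails at once if the stand was lifted, tipped or shoved away (height (world z) of day_stand above 0.008 m or angle between day_stand's own z axis and vertical above 0.1 rad or distance of pointer_tip from where it was at the start of the episode above 0.025 m).
It fails at once if one of the things round the wheel was moved or lifted (distance of any of jigger, marker, tape_roll, portion_cups from where it was at the start of the episode above 0.02 m).
It also fails if it takes over 58 s, if anything falls off the work surface, if the arm or the gripper's body presses on something with over 40 N, if the wrist force passes 120 N, or if a joint passes its speed limit or range.

## Working session

There is one attempt and no reset: what is moved stays moved. The work goes in short steps, Python scripts to look and compute and a tool call to move; the robot and the scene stay as the last step left them, time stands still between calls to the robot, and variables do not carry over. Pictures are saved under pics/ and viewed, at most 10 in all, crops included, and the job is handed in when it is done.

Besides the shell and the picture viewer there is one more tool, called as name(argument=value, ...), one argument or row to a line, values as JSON. apply_moves: Moves the arm, as the interface text tells. Its arguments: {"type":"object","properties":{"motion":{"type":"array"},"grip_force":{"type":"number"}},"required":["motion"]}

```bash
mkdir -p pics; python3 - <<'E'
from workcell import *
import cv2
s=observe();print(s['time'],s['ee_pos'],s['eef_rot'])
for c in('top','side'):
    d=get_image(c);cv2.imwrite(f'pics/{c}0.png',d['img'][:,:,::-1])
    for q in('day_stand','wheel_hub','green_tab','pointer_tip','jigger','marker','tape_roll','portion_cups'):
        print(c,q,[(round(r['score'],2),[round(float(v),3) for v in r['at']]) for r in place_of(c,q)])
print(observe()['time'])
E
```

```text
0.0 [0.15971382 0.55169875 0.25539478] [-2.07711189e-04  1.40446263e-01  9.90087784e-01 -9.91677265e-04]
top day_stand [(0.76, [0.376, -0.116, 0.0]), (0.59, [0.576, -0.094, 0.003]), (0.55, [0.607, 0.281, 0.0])]
top wheel_hub [(0.89, [0.579, -0.094, 0.065]), (0.85, [0.607, 0.285, 0.091])]
top green_tab [(0.98, [0.548, -0.026, 0.051]), (0.66, [0.596, 0.179, 0.079]), (0.66, [0.42, -0.138, 0.036])]
top pointer_tip [(0.88, [0.655, -0.085, 0.058]), (0.72, [0.343, -0.073, 0.035]), (0.64, [0.669, 0.374, 0.082])]
top jigger [(0.79, [0.631, 0.067, -0.002])]
top marker [(0.68, [0.505, 0.029, -0.005]), (0.54, [0.502, -0.273, 0.002])]
top tape_roll [(0.92, [0.688, -0.27, -0.002])]
top portion_cups [(0.76, [0.503, -0.274, 0.001])]
side day_stand [(0.9, [0.574, -0.094, 0.0]), (0.79, [0.378, -0.117, -0.002]), (0.57, [0.605, 0.284, 0.0])]
side wheel_hub [(0.95, [0.375, -0.11, 0.042]), (0.78, [0.576, -0.098, 0.063]), (0.75, [0.606, 0.282, 0.088])]
side green_tab [(0.91, [0.422, -0.136, 0.038]), (0.63, [0.595, 0.178, 0.077]), (0.61, [0.556, -0.029, 0.052])]
side pointer_tip [(0.97, [0.343, -0.071, 0.037]), (0.78, [0.654, -0.088, 0.057]), (0.64, [0.669, 0.377, 0.083])]
side jigger [(0.62, [0.631, 0.07, -0.003])]
side marker [(0.7, [0.511, 0.036, 0.004]), (0.28, [0.502, -0.273, 0.001])]
side tape_roll [(0.98, [0.69, -0.269, 0.005])]
side portion_cups [(0.59, [0.502, -0.269, 0.001])]
0.9
```

View pics/top0.png

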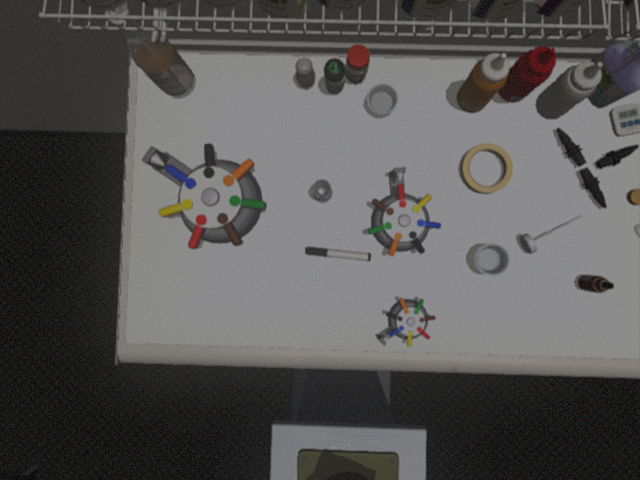

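```bash
cat > h.py <<'E'
from workcell import *
import numpy as np,cv2
def px(d,p):
    T=np.linalg.inv(d['world_from_camera']);c=T[:3,:3]@np.array(p)+T[:3,3]
    return d['fx']*c[0]/c[2]+d['cx'],d['fy']*c[1]/c[2]+d['cy']
E
python3 - <<'E'
from h import *
d=get_image('top')
for n,p in dict(hub=(.577,-.095,.063),green=(.552,-.027,.054),tip=(.6545,-.0865,.058),small=(.376,-.115,.04),big=(.606,.283,.09)).items(): print(n,np.round(px(d,p)))
u,v=map(int,px(d,(.577,-.095,.063)))
r=d['img'][max(v-90,0):v+90,max(u-110,0):u+110,::-1]
cv2.imwrite('pics/crop0.png',cv2.resize(r,None,fx=3.3,fy=3.3,interpolation=2))
print(d['world_from_camera'])
E
```

```text
hub [404. 219.]
green [368. 231.]
tip [400. 180.]
small [410. 321.]
big [209. 198.]
[[ 0.02750873 -0.99864066  0.04427296  0.50717442]
 [-0.99947396 -0.02671659  0.01838552  0.04182936]
 [-0.01717771 -0.04475544 -0.99885028  1.05440451]
 [ 0.          0.          0.          1.        ]]
```

View pics/crop0.png

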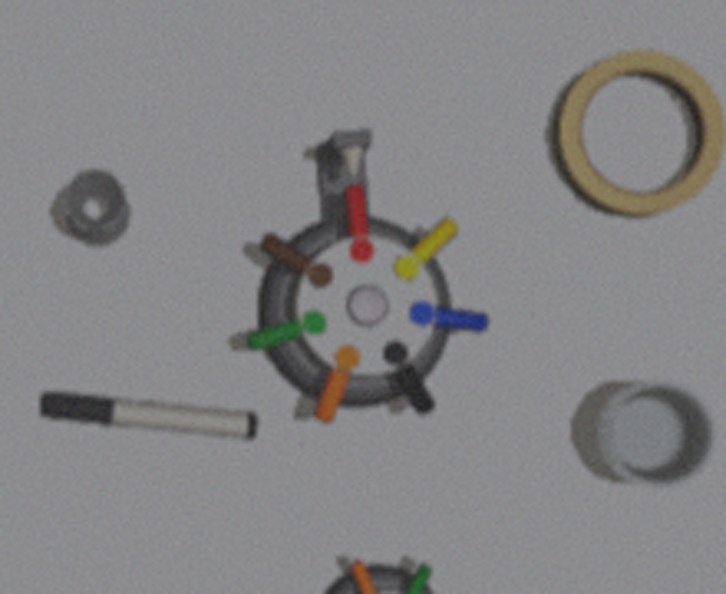

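Three look-alikes in the top view: a large one at (210,198), a middle-sized one at (404,219) and a small one at (410,321). The middle-sized one is meant. Its hub is 63 mm high (the others are about 90 and 42 mm), and the networks put it at (0.577, -0.096). The crop shows red at its pointer, which is joint angle 1.795, so it needs two clicks clockwise. Plan: lower the shut fingertips into the gap between black and blue, then push black clockwise.

```bash
cat >> h.py <<'E'
from scipy.spatial.transform import Rotation as R
HUB=np.array([.577,-.096])
def rows(wps,pos=None,ang=None):
    """wps: (x,y,z,deg of tool y in world) -> rows shift mm, roll"""
    s=observe();q=s['eef_rot'];M=R.from_quat([q[1],q[2],q[3],q[0]]).as_matrix()
    p=np.array(s['ee_pos']);a0=np.degrees(np.arctan2(M[1,1],M[0,1]))
    print('tool',np.round(p,4),'yang',round(a0,1),'t',s['time'])
    for w in wps:
        d=M.T@(np.array(w[:3])-p)*1000
        print(np.round(d,1),round(float(np.radians((a0-w[3]+180)%360-180)),3))
def polar(r,deg,z,roll=None):
    t=np.radians(deg);x,y=HUB+r*np.array([np.cos(t),np.sin(t)])
    return (x,y,z,(deg-180) if roll is None else roll)
E
python3 - <<'E'
from h import *
rows([(.42,.42,.25,66),(.52,.10,.25,60),polar(.067,239,.25)])
E
```

```text
tool [0.1599 0.5523 0.2563] yang 73.9 t 0.95
[-286.6  -54.8    6.3] 0.137
[-471.7 -334.4    6.3] 0.242
[-563.7 -571.5    6.3] 0.259
```

apply_moves(
  motion=[
    [0,-50,-10,0,0.03],
    [0,-100,-20,0,0.05],
    [0,-150,-30,0,0.08],
    [0,-200,-40,0,0.1],
    [0,-245,-48,0,0.12],
    [0,-286,-55,0,0.14],
    [0,-318,-103,0,0.16],
    [0,-350,-150,0,0.18],
    [0,-380,-197,0,0.2],
    [0,-380,-197,0,0.2],
  ],
)

```text
time: 2.2
ee_pos: [0.4711, 0.2539, 0.2564]
eef_rot: [0.0, 0.241, 0.97, -0.001]
force: [-0.2, 0.1, -0.5]
finger_gap: 0.001
finger_force: 0.0
```

```bash
python3 - <<'E'
from h import *
rows([polar(.067,239,.25)])
E
```

```text
tool [0.4711 0.2539 0.2564] yang 62.1 t 2.2
[-253.8 -326.6    6.9] 0.054
```

apply_moves(
  motion=[
    [0,-32,-41,0,0.02],
    [0,-64,-82,0,0.04],
    [0,-96,-123,0,0.05],
    [0,-128,-164,0,0.054],
    [0,-160,-205,0,0.054],
    [0,-192,-246,0,0.054],
    [0,-224,-287,3,0.054],
    [0,-254,-326,7,0.054],
    [0,-254,-326,7,0.054],
    [0,-254,-326,7,0.054],
  ],
)

```text
time: 3.45
ee_pos: [0.5443, -0.1482, 0.249]
eef_rot: [-0.0, 0.265, 0.964, 0.001]
force: [-0.2, -0.1, 0.0]
finger_gap: 0.001
finger_force: 0.0
```

```bash
python3 - <<'E'
from h import *
rows([polar(.067,239,.12),polar(.067,239,.072)])
d=get_image('wrist');cv2.imwrite('pics/w1.png',d['img'][:,:,::-1])
for c in('wrist','top','side'):
    if c!='wrist': get_image(c)
    for q in('wheel_hub','green_tab','pointer_tip'):
        print(c,q,[(round(r['score'],2),[round(float(v),3) for v in r['at']]) for r in place_of(c,q)])
print(px(d,(*HUB,.063)),px(d,polar(.067,239,.048)[:3]),px(d,polar(.074,216,.054)[:3]))
E
```

```text
tool [ 0.5443 -0.1482  0.249 ] yang 59.3 t 3.45
[ -1.3  -5.5 129. ] 0.005
[ -1.4  -5.5 177. ] 0.005
wrist wheel_hub [(0.64, [0.575, -0.094, 0.057]), (0.61, [0.373, -0.118, 0.043]), (0.43, [0.576, -0.092, 0.002])]
wrist green_tab [(0.85, [0.419, -0.139, 0.034]), (0.76, [0.552, -0.029, 0.054])]
wrist pointer_tip [(0.97, [0.653, -0.083, 0.054])]
top wheel_hub [(0.92, [0.378, -0.112, 0.047]), (0.84, [0.608, 0.284, 0.089]), (0.75, [0.578, -0.093, 0.062]), (0.44, [0.503, 0.034, -0.003])]
top green_tab [(0.58, [0.545, -0.023, 0.052]), (0.55, [0.42, -0.138, 0.037])]
top pointer_tip [(0.76, [0.651, -0.085, 0.057]), (0.76, [0.669, 0.377, 0.08]), (0.73, [0.341, -0.076, 0.038])]
side wheel_hub [(0.94, [0.375, -0.111, 0.045]), (0.69, [0.574, -0.095, -0.003]), (0.59, [0.604, 0.283, 0.089]), (0.57, [0.575, -0.1, 0.06])]
side green_tab [(0.88, [0.417, -0.141, 0.038]), (0.82, [0.554, -0.03, 0.052]), (0.7, [0.593, 0.178, 0.078])]
side pointer_tip [(0.91, [0.65, -0.087, 0.055]), (0.81, [0.668, 0.378, 0.083]), (0.74, [0.34, -0.067, 0.04])]
(np.float64(393.6604589632635), np.float64(216.93910280576398)) (np.float64(314.2144084396515), np.float64(212.4895389889586)) (np.float64(312.73854542568023), np.float64(180.580635652022))
```

View pics/w1.png

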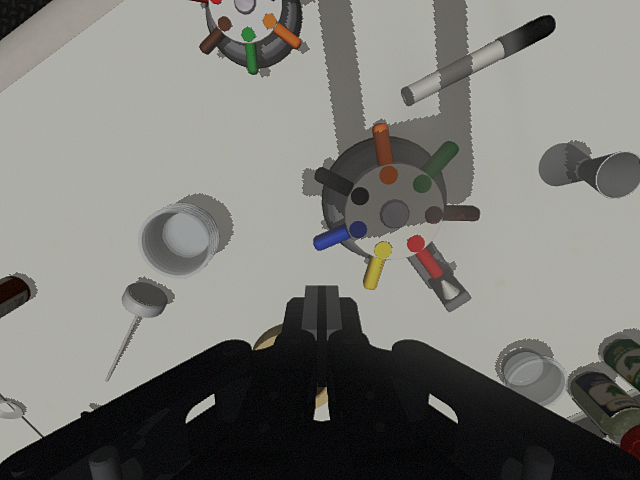

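The wrist picture shows the hub at (395,214), which matches the estimate. The target gap at (314,212) lies between black (335,182) and blue (335,237). Now I lower the fingertips.

apply_moves(
  motion=[
    [0,-1,-5,40,0.0],
    [0,-1,-5,80,0.0],
    [0,-1,-5,115,0.0],
    [0,-1,-5,135,0.0],
    [0,-1,-5,145,0.0],
    [0,-1,-5,155,0.0],
    [0,-1,-5,165,0.0],
    [0,-1,-5,175,0.0],
    [0,-1,-5,175,0.0],
  ],
)

```text
time: 5.18
ee_pos: [0.542, -0.1538, 0.0736]
eef_rot: [-0.001, 0.265, 0.964, 0.0]
force: [0.2, 0.1, -0.3]
finger_gap: -0.003
finger_force: 0.0
```

```bash
python3 - <<'E'
from h import *
print(observe()['force'])
rows([polar(.067,a,.073) for a in (235,231,227,223,219,215,211,208,205,202,199)])
d=get_image('side');u,v=map(int,px(d,(*HUB,.063)))
r=d['img'][max(v-110,0):v+90,max(u-120,0):u+120,::-1]
cv2.imwrite('pics/s1.png',cv2.resize(r,None,fx=3,fy=3,interpolation=2))
E
```

```text
[ 0.20106783  0.11241533 -0.31014415]
tool [ 0.542  -0.1538  0.0736] yang 59.3 t 5.175
[4.4 0.7 0.6] 0.075
[9.  1.3 0.6] 0.145
[13.6  2.1  0.7] 0.215
[18.2  3.2  0.7] 0.285
[22.6  4.7  0.7] 0.354
[26.9  6.5  0.7] 0.424
[31.1  8.6  0.7] 0.494
[34.2 10.3  0.7] 0.546
[37.1 12.2  0.7] 0.599
[40.  14.3  0.7] 0.651
[42.7 16.5  0.7] 0.703
```

View pics/s1.png

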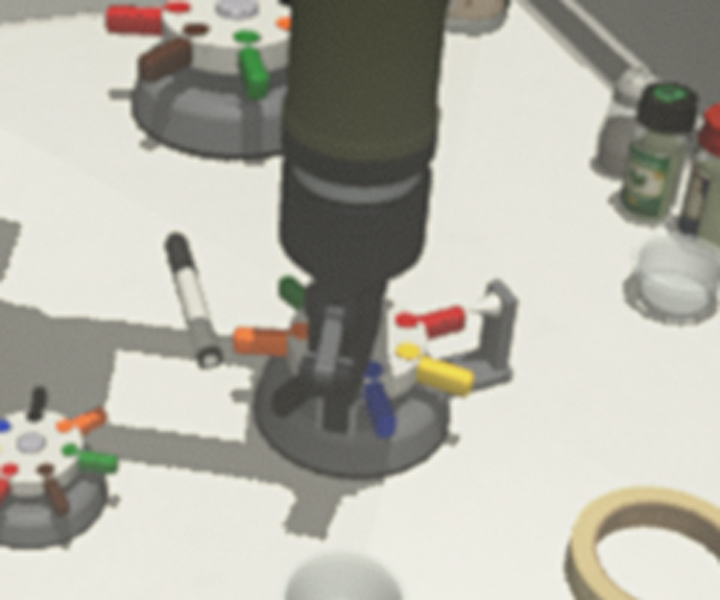

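The side crop shows the fingertip (340,410) in the gap between black (295,395) and blue (380,405), touching neither. Now the first push.

apply_moves(
  motion=[
    [0,4.4,0.7,0,0.075],
    [0,9,1.3,0,0.145],
    [0,13.6,2.1,0,0.215],
    [0,18.2,3.2,0,0.285],
    [0,22.6,4.7,0,0.354],
    [0,26.9,6.5,0,0.424],
    [0,31.1,8.6,0,0.494],
    [0,34.2,10.3,0,0.546],
    [0,37.1,12.2,0,0.6],
    [0,40,14.3,0,0.65],
  ],
)

```text
time: 6.48
ee_pos: [0.5157, -0.1215, 0.0749]
eef_rot: [0.001, 0.559, 0.829, 0.0]
force: [-0.6, -0.0, -0.4]
finger_gap: -0.001
finger_force: 0.2
```

```bash
python3 - <<'E'
from h import *
print(observe()['force'])
rows([polar(.067,a,.073) for a in (199,196,193,189,185,181,177,173,169,165,161,158,155,152,149,146)])
d=get_image('side');u,v=map(int,px(d,(*HUB,.063)))
for q in('green_tab','pointer_tip'):
    print(q,[(round(r['score'],2),[round(float(v),3) for v in r['at']]) for r in place_of('side',q)])
r=d['img'][max(v-110,0):v+90,max(u-120,0):u+120,::-1]
cv2.imwrite('pics/s2.png',cv2.resize(r,None,fx=3,fy=3,interpolation=2))
E
```

```text
[-0.59684801 -0.00605957 -0.41117144]
tool [ 0.5157 -0.1215  0.0749] yang 22.0 t 6.475
[ 4.2 -0.5  1.9] 0.052
[ 7.7 -0.3  1.9] 0.104
[11.1  0.2  1.9] 0.157
[15.7  1.1  1.9] 0.226
[20.2  2.3  1.9] 0.296
[24.7  3.8  1.9] 0.366
[29.   5.6  1.9] 0.436
[33.1  7.8  1.9] 0.506
[37.2 10.2  1.9] 0.575
[41.  12.8  1.9] 0.645
[44.6 15.8  1.9] 0.715
[47.2 18.2  1.9] 0.767
[49.7 20.7  1.9] 0.82
[52.  23.3  1.9] 0.872
[54.2 26.   1.9] 0.924
[56.2 28.9  1.9] 0.977
green_tab [(0.71, [0.418, -0.139, 0.035])]
pointer_tip [(0.76, [0.652, -0.086, 0.055]), (0.59, [0.342, -0.071, 0.042])]
```

View pics/s2.png

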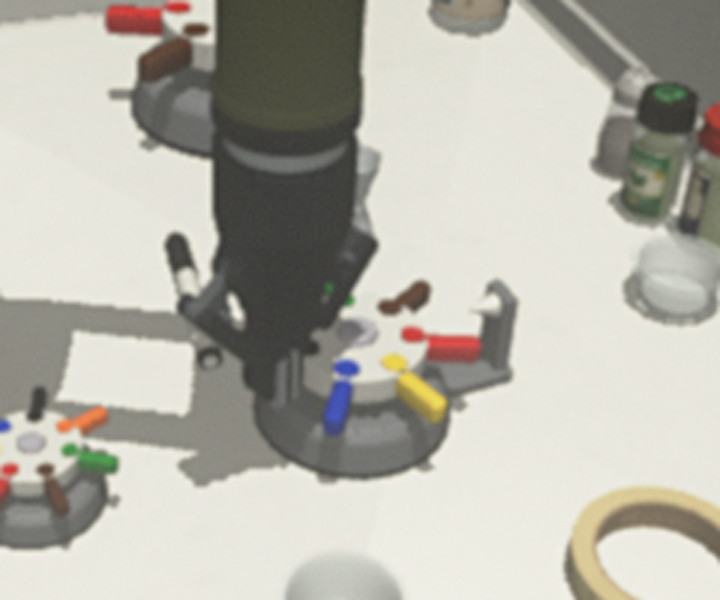

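Red has moved off the pointer to (455,348) and the wheel has turned a bit less than half a click. The stand hasn't moved, so I push on slowly past the halfway point and hold.

apply_moves(
  motion=[
    [0,4,-0.5,1.5,0.052],
    [0,7.7,-0.3,1.5,0.104],
    [0,11,0.2,1.5,0.157],
    [0,13.5,0.6,1.5,0.19],
    [0,13.5,0.6,1.5,0.19],
    [0,13.5,0.6,1.5,0.19],
  ],
)

```text
time: 7.38
ee_pos: [0.511, -0.1086, 0.0729]
eef_rot: [0.0, 0.635, 0.773, 0.0]
force: [-0.1, 0.1, -0.2]
finger_gap: 0.002
finger_force: 0.0
```

```bash
python3 - <<'E'
from h import *
print(observe()['force'])
rows([polar(.067,a,.073) for a in (189,185,181,177,173,169,165,161,158,155,152,149,146,143,140)])
d=get_image('side');u,v=map(int,px(d,(*HUB,.063)))
r=d['img'][max(v-110,0):v+90,max(u-120,0):u+120,::-1]
cv2.imwrite('pics/s3.png',cv2.resize(r,None,fx=3,fy=3,interpolation=2))
E
```

```text
[-0.09264774  0.14577087 -0.20403423]
tool [ 0.511  -0.1086  0.0729] yang 11.2 t 7.375
[ 2.2  0.2 -0.1] 0.039
[ 6.8  0.5 -0.1] 0.108
[11.5  1.2 -0.1] 0.178
[16.   2.2 -0.1] 0.248
[20.5  3.5 -0.1] 0.318
[24.9  5.1 -0.1] 0.388
[29.2  7.  -0.1] 0.458
[33.3  9.3 -0.1] 0.527
[36.3 11.1 -0.1] 0.58
[39.2 13.1 -0.1] 0.632
[41.9 15.2 -0.1] 0.684
[44.6 17.5 -0.1] 0.737
[47.1 20.  -0.1] 0.789
[49.5 22.5 -0.1] 0.841
[51.8 25.2 -0.1] 0.894
```

View pics/s3.png

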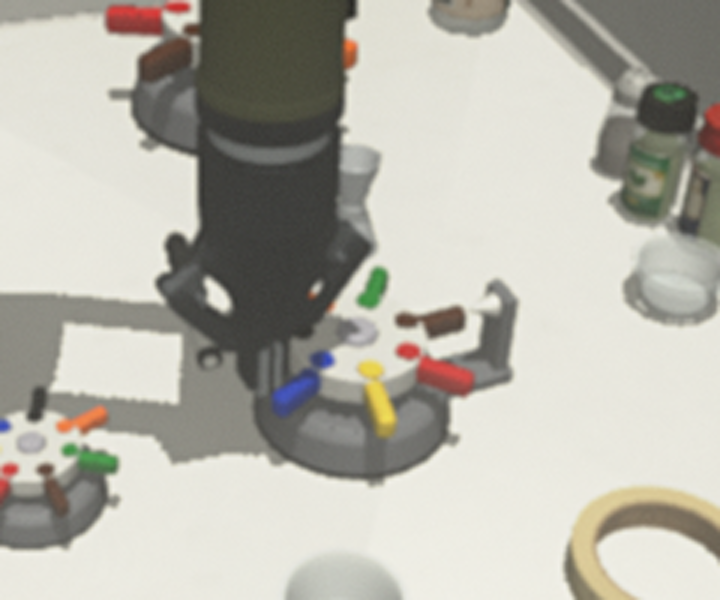

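Brown has clicked in at the pointer (485,305). Next is the second click, pushing the same tab. The marker, 18 mm high, stays well below the fingertip at 48 mm.

apply_moves(
  motion=[
    [0,6.8,0.5,0,0.108],
    [0,11.5,1.2,0,0.178],
    [0,16,2.2,0,0.248],
    [0,20.5,3.5,0,0.318],
    [0,24.9,5.1,0,0.388],
    [0,29.2,7,0,0.458],
    [0,33.3,9.3,0,0.527],
    [0,36.3,11.1,0,0.58],
    [0,39.2,13.1,0,0.632],
    [0,41.9,15.2,0,0.684],
  ],
)

```text
time: 8.68
ee_pos: [0.5177, -0.0646, 0.0728]
eef_rot: [0.0, 0.858, 0.514, -0.0]
force: [-0.1, 0.1, 0.4]
finger_gap: -0.0
finger_force: 0.1
```

```bash
python3 - <<'E'
from h import *
print(observe()['force'])
rows([polar(.067,a,.073) for a in (149,146,143,140,138)])
E
```

```text
[-0.12032079  0.13408315  0.36468917]
tool [ 0.5177 -0.0646  0.0728] yang -28.1 t 8.675
[ 3.6  0.2 -0.2] 0.051
[ 7.1  0.4 -0.2] 0.103
[10.6  0.9 -0.2] 0.155
[14.   1.5 -0.2] 0.208
[16.3  2.  -0.2] 0.243
```

apply_moves(
  motion=[
    [0,3.6,0.2,0,0.05],
    [0,7,0.4,0,0.1],
    [0,10.6,0.9,0,0.155],
    [0,14,1.5,0,0.21],
    [0,14,1.5,0,0.21],
    [0,14,1.5,0,0.21],
  ],
)

```text
time: 9.43
ee_pos: [0.5255, -0.0529, 0.0728]
eef_rot: [-0.0, 0.906, 0.423, -0.0]
force: [-0.1, -0.9, -0.9]
finger_gap: 0.0
finger_force: 0.0
```

```bash
python3 - <<'E'
from h import *
print(observe()['force'])
rows([])
d=get_image('side');u,v=map(int,px(d,(*HUB,.063)))
r=d['img'][max(v-110,0):v+90,max(u-120,0):u+120,::-1]
cv2.imwrite('pics/s4.png',cv2.resize(r,None,fx=3,fy=3,interpolation=2))
E
```

```text
[-0.12862136 -0.87027285 -0.86976501]
tool [ 0.5255 -0.0529  0.0728] yang -40.0 t 9.425
```

View pics/s4.png

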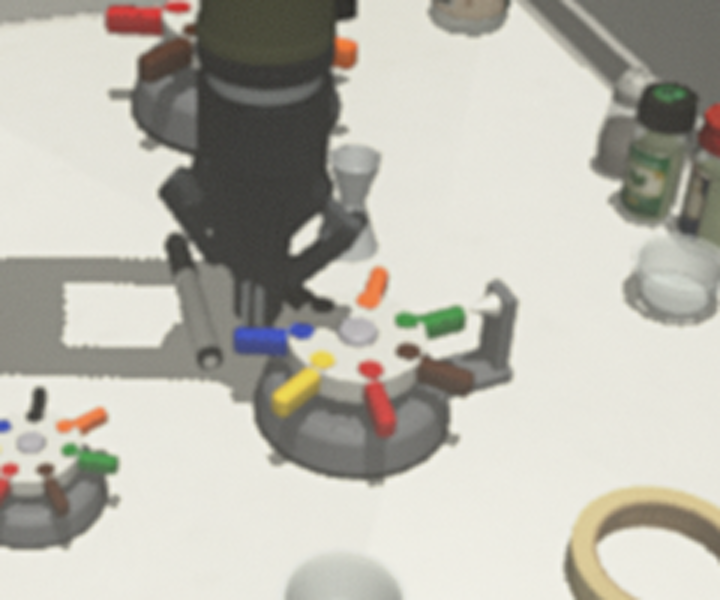

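Green has clicked in at the pointer (485,303). Now I lift straight up, clear of the wheel.

apply_moves(
  motion=[
    [0,0,0,-10,0],
    [0,0,0,-30,0],
    [0,0,0,-70,0],
    [0,0,0,-120,0],
    [0,0,0,-170,0],
    [0,0,0,-170,0],
    [0,0,0,-170,0],
    [0,0,0,-170,0],
  ],
)

```text
time: 10.48
ee_pos: [0.5243, -0.0526, 0.2413]
eef_rot: [-0.001, 0.906, 0.422, -0.001]
force: [0.3, 0.3, 0.4]
finger_gap: -0.002
finger_force: 0.0
```

```bash
python3 - <<'E'
from h import *
print(observe()['force']); rows([])
for c in ('side','top','wrist'):
  d=get_image(c)
  for q in('green_tab','pointer_tip','jigger','marker','tape_roll','portion_cups'):
    print(c,q,[(round(r['score'],2),[round(float(v),3) for v in r['at']]) for r in place_of(c,q)])
  cv2.imwrite(f'pics/{c}_end.png',d['img'][:,:,::-1])
E
```

```text
[0.29094664 0.31035529 0.41297286]
tool [ 0.5243 -0.0526  0.2413] yang -40.1 t 10.475
side green_tab [(0.88, [0.648, -0.09, 0.053]), (0.59, [0.596, 0.177, 0.08]), (0.59, [0.687, -0.271, 0.006]), (0.57, [0.42, -0.137, 0.036])]
side pointer_tip [(0.55, [0.342, -0.072, 0.04])]
side jigger [(0.61, [0.63, 0.071, -0.001])]
side marker [(0.78, [0.509, 0.032, 0.002])]
side tape_roll [(0.95, [0.687, -0.27, 0.002])]
side portion_cups [(0.89, [0.504, -0.269, 0.001])]
top green_tab [(0.9, [0.422, -0.139, 0.035]), (0.63, [0.597, 0.181, 0.077])]
top pointer_tip [(0.89, [0.669, 0.374, 0.083]), (0.87, [0.344, -0.077, 0.037]), (0.5, [0.656, -0.086, 0.057])]
top jigger [(0.55, [0.634, 0.068, -0.002])]
top marker [(0.65, [0.505, 0.035, 0.001])]
top tape_roll [(0.88, [0.692, -0.268, -0.002])]
top portion_cups []
wrist green_tab [(0.61, [0.65, -0.089, 0.056])]
wrist pointer_tip [(0.75, [0.655, -0.085, 0.056]), (0.7, [0.343, -0.073, 0.033])]
wrist jigger [(0.59, [0.63, 0.068, -0.002])]
wrist marker [(0.98, [0.507, 0.033, 0.001]), (0.63, [0.573, -0.096, 0.002])]
wrist tape_roll [(0.69, [0.692, -0.269, -0.002])]
wrist portion_cups [(0.62, [0.501, -0.274, 0.003]), (0.26, [0.691, -0.268, -0.003])]
```

View pics/wrist_end.png

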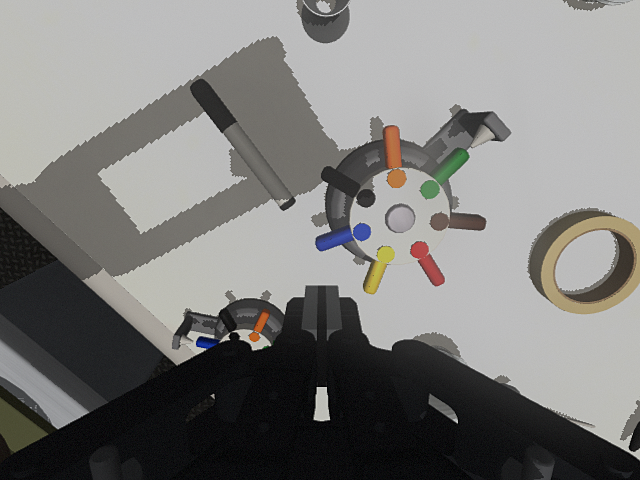

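Green (455,163) is lined up with the pointer tip (477,143). None of the other things has moved and the arm is clear, so I hand the job in.

```bash
python3 -c "
from workcell import *
print(close_job())"
```

```text
the job is handed in; nothing more can be done
None
```

The day wheel was flicked two clicks clockwise, from red to green, and green is clicked in at the pointer; the pointer and the things round the stand measured where they started, the arm finished clear, and the job is handed in (no verdict came back).

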